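Fit the charged battery to the sausage stuffer

ROBOT

A 7-joint arm with a two-finger parallel gripper is mounted at the origin on the work surface. World frame = base frame: x ahead of the robot, y to its left, z up, the work surface at z = 0. Lengths are in m, angles in rad, forces in N, time in s.
With the tool pointing down it reaches from about 0.425 to 0.95 m from the base axis. Payload 16.7 kg.
Tool frame: the origin (TCP) lies between the finger pads; the fingertips stand 11 mm ahead of it and the grasp point (between the pads) lies 8 mm behind it; z points along the fingers, y is the direction in which the jaws open and shut (so a half turn about z gives the same grasp; the last joint's range is limited). The gripper opens to 94 mm and grips with 3 to 60 N. Pads are 16 mm wide; open, the fingers measure 119 mm over their backs; the gripper's body (75 mm by 177 mm) begins 78 mm behind the grasp point.
Start: joints at [1.111, 0.426, 0.074, 1.606, -0.034, 1.111, -0.067], TCP at [0.206, -0.643, 0.216] pointing down, gripper open.
Joint ranges: [-2.85, 2.85], [-0.5, 2.14], [-1.23, 1.37], [0.21, 2.46], [-1.02, 4.16], [0.16, 2.05], [-2.73, 2.73]. Speed limits (rad/s): [1.89, 1.89, 2.39, 2.39, 3.01, 3.01, 3.01].

INTERFACE

Orientations are given as a unit quaternion [x, y, z, w].
In Python, from station import manip, read_camera, camera_params, recognise, trace, pinpoint gives the robot as it stands. The module is installed in compiled form; this text tells all that it offers.
- The arm moves only by the tool jog_arm, never from a script. Its arguments are lists of equal length, an entry for each row: "fingers": the closure, from 0 (fully open) to 1 (shut); "travel": the shift along the world's x, y, z in cm, a list of three; "turn": the turn about the world's z in degrees. In form: {"fingers": [fingers, ...], "travel": [[tx, ty, tz], ...], "turn": [turn, ...]}. A call has 1 to 10 rows; each row is the pose to reach, as a shift and turn from the pose commanded when the call began; what a row does not reach only later rows make up. A row lasts 1/10 s, in which the tool goes at most 50 mm and 8.59 degrees, less where a joint would pass 70% of its speed; a pose out of reach is approached as far as the arm can. A call with a gripper value outside its range is refused whole. The fingers move at their own pace and stop on an object; the grip force is fixed at half the most. Time passes only in rows, so rows that repeat a pose let the fingers close. It gives the time, the measured TCP pose, the force and the opening at its end, in the units of the state.
- manip.get_obs(): the state, without advancing time (a new reading comes with each control period).
- read_camera(name): name is "scene" or "side" or "wrist"; returns the picture (400x640x3 uint8, red, green, blue); there is no depth.
- camera_params(name): a dict with "mtx" (3x3 intrinsics, pixels), "extrinsics" (4x4, takes a point from camera to world coordinates); the wrist camera has in their place "mount" (4x4, takes a point from camera to tool coordinates, whose origin is the TCP and whose axes are the flange's). Camera axes: x right, y down, z forward; pixel columns grow to the right and rows downward; lengths in m; the calibration is good to about 2 mm. A picture is of the moment at which its call begins: read the wrist's pose just before it. camera_params takes no time and is no camera call.
- manip.finish_job(): hands the job in, once; it reports no verdict.
Trained networks look in the newest picture that a camera, given by its name, has taken for a name from the list of things; names that differ only in an ending like _2 or _b are one class to them, and where a whole thing is asked for, a point or a joint stands for the part that bears it (a point fixed in the world has none). Each returns a list of dicts, best first, with "conf" (0 to 1); they miss things now and then, are a little off and sometimes report something else, mostly with a low value. They report only what shows in the picture. A call takes as long as a camera call. They do not tell look-alikes from the thing itself.
- recognise(camera, name): "location" ([x, y, z] in m, in the coordinates of the camera as it stood for that picture, good to about 4 mm: the middle of the surface that is visible of it).
- trace(camera, name): "region" (400x640 bool, what is visible of it).
- pinpoint(camera, name): "location" ([x, y, z] in m, in the coordinates of the camera as it stood for that picture, good to about 4 mm: a listed point, or the origin of a listed thing).
The state is a dict: "clock": time; "joints": joint angles; "qvel": joint speeds; "tau": joint torques, N m; "position": TCP position; "tool_rot": TCP orientation; "ft_force": force on the tool from outside, world axes, zero at the start; "torque": the same for the moment, N m; "grip_width": finger opening in m.
Only numpy, scipy, OpenCV 4.12 (cv2) and the standard library are available. Lean on these libraries where they do the work, as an engineer would, in place of code of your own. Each camera call takes 0.05 s, during which the arm holds its last target.

TASK

Press the red catch of the battery charger so that the yellow battery pack springs loose, draw the pack off its rail, then slide it into the white sausage stuffer's battery bay until that catch clicks up behind it, and let go. Push, pull and press gently, without ramming anything, and leave the stuffing horn, the cheese and the tub where they are.

Things in the scene. Friction and masses are not known exactly. Their poses are not given: they have to be found in the camera images.
- charger: Grey battery charger, black rail lips, fixed; base 235 x 100 mm. Origin on the table under the rail's centre line; x is the level way a pack slides home (entrance at -x), y across, z up. Rail floor at z 25 mm from x -28 to 125 mm; end block 45 mm high behind it. To take a pack off, draw it back until its middle is at x -70 mm or less, then lift.
- charger_entry (a point): Front edge of the charger's rail floor, on its centre line, z 25 mm, x -28 mm. Slot for the pack's foot: 64 mm wide, under two lips (undersides z 35.5, tops z 42, 50 mm apart) from x 6 to 110 mm; flared lead-ins, to the sides and upwards, from x -18 to 6 mm. The bay's slot, lips and lead-ins are the same.
- charger_home (a point): Point on the charger's rail floor (x 44 mm) under the middle of a latched pack. A spring ejector at the far end pushes the pack to the entrance (about 8 N latched): when the catch is pressed the pack springs out by 8 to 14 mm or a little more and then lies over the catch, which may be let go.
- charger_press (a point): Centre of the top of the charger catch's red press pad, 34 x 34 mm, at z 24 mm, x -53 mm, open to both sides; it can go down 12 mm, straight. Axes as the charger.
- charger_catch (a joint): How far the charger's red catch is pressed: 0 up, 0.012 m bottomed. Spring 2 to 7 N plus friction, up to about 12 N in all; lets the pack go at about 0.007 to 0.010. Its tooth, 26 mm wide, stands 9 mm above the rail floor right behind the latched pack's foot, with a ramp towards the entrance.
- bay: Battery bay in front of the white sausage stuffer, fixed. Origin, axes, rail, lips, lead-ins, ejector (4.5 to 8 N) and red catch as on the charger; the stuffer's motor base, 45 mm high, begins at x 150 mm, a lying steel cylinder on it (top at 136 mm) at x 210 mm.
- bay_entry (a point): Front edge of the bay's rail floor, on its centre line, z 25 mm, x -45 mm. Lower the pack in line with the rail, its front end about here or before, its underside just above this height, and push it along x: it takes 3 to 15 N.
- bay_home (a point): Nominal place on the bay's rail floor (x 44 mm) under a latched pack's middle. Catch, ejector and stop sit on a carriage set by hand, up to 15 mm nearer or farther (not reported), so the true place is x 29 to 59 mm: feel for the click. From 2.5 mm behind the click a rubber stop resists with 8 N/mm for 5 mm, then it is rigid.
- bay_catch (a joint): How far the bay's red catch is pressed down: 0 up, 0.012 m bottomed. While the pack's foot rides over its tooth it is held down by 0.006 to 0.009; it springs back to 0 when the foot has passed: the click. A latched pack that settles may drag it down again by up to 3 mm, which is fine.
- pack_center (a point): Middle of the battery pack, 31 mm above its underside; x is the way it slides home, z up. Pack 0.28 to 0.56 kg: black foot 90 (x) x 60 (y) x 8 mm, yellow body 80 x 42 mm up to 30 mm, black upright grip rib on top, 16 mm thick (x), 40 wide (y), 30 to 63 mm above the underside. Starts latched on the charger.
- pack_grip (a point): Where to take the pack: in the grip rib, 51 mm above the pack's underside, fingers on the rib's faces towards +x and -x. Axes as the pack.
- horn_center (a point): Spare aluminium stuffing horn standing on the table, 60 mm across the foot, 70 mm tall; point at half its height. Bystander.
- cheese: Orange waxed cheese wheel, 90 mm across, 40 mm high; origin under its centre. Bystander.
- tub_center (a point): Lidded tub, 70 mm across, 70 mm high; point at half its height. Bystander.
- pack: The battery pack itself; origin at the centre of its underside, axes as point pack_center.
There are look-alikes about, which are no part of the job. What is shaped like the pack but purple is not meant.

How it is judged:
On the way, in this order (a step that is already met when the one before it is completed fails the run):
1. the charger's catch is pressed and the pack has sprung back towards the entrance by 5 mm or more (value of joint charger_catch above 0.005 m and x of pack_center in the frame of charger below 0.039 m), for 0.05 s.
2. the pack is off the charger: lifted above its lips (z of pack_center in the frame of charger above 0.085 m), for 0.05 s.
At the end, for the whole second after the job is handed in: The pack lies in the bay's rail under the lips, latched: its middle 24 to 66 mm in from the bay's origin, within 5 mm across and in height and 0.1 rad in line, the bay's catch up again (less than 4.5 mm pressed) behind it, at rest and let go (value of joint bay_catch below 0.0045 m and x of pack_center in the frame of bay between 0.024 and 0.066 m and y of pack_center in the frame of bay between -0.005 and 0.005 m and z of pack_center in the frame of bay between 0.052 and 0.062 m and angle between the x axis of pack_center and the x axis of bay, either way round below 0.1 rad and linear speed of pack below 0.02 m/s); the robot touches nothing.
It fails at once if the pack is forced against the bay so hard that their contact forces add up to more than 45 N (contact force between pack and bay above 45 N).
It fails at once if the pack is forced against the charger so hard that their contact forces add up to more than 60 N (contact force between pack and charger above 60 N).
It fails at once if the robot presses on the charger, the stuffer or their catches with more than 30 N (contact force between the arm and charger above 30 N or contact force between the arm and bay above 30 N).
It fails at once if the stuffing horn, the cheese or the tub is moved by more than 30 mm (distance of any of horn_center, cheese, tub_center from where it was at the start of the episode above 0.03 m).
It also fails if it takes over 69 s, if anything falls off the work surface, if the arm or the gripper's body presses on something with over 40 N, if the wrist force passes 120 N, or if a joint passes its speed limit or range.

## Working session

There is one attempt and no reset: what is moved stays moved. The work goes in short steps, Python scripts to look and compute and a tool call to move; the robot and the scene stay as the last step left them, time stands still between calls to the robot, and variables do not carry over. Pictures are saved under pics/ and viewed, and the job is handed in when it is done.

Besides the shell and the picture viewer there is one more tool, called as name(argument=value, ...), one argument or row to a line, values as JSON. jog_arm: Moves the arm, as the interface text tells. Its arguments: {"type":"object","properties":{"fingers":{"type":"array","items":{"type":"number"}},"travel":{"type":"array","items":{"type":"array","items":{"type":"number"}}},"turn":{"type":"array","items":{"type":"number"}}},"required":["fingers","travel","turn"]}

```bash
mkdir -p pics; cat > h.py <<'E'
import numpy as np, cv2
from station import manip, read_camera, camera_params, recognise, trace, pinpoint
from scipy.spatial.transform import Rotation as R
def T_cam(name, obs=None):
    p=camera_params(name)
    if name!='wrist': return np.array(p['extrinsics'])
    o=obs or manip.get_obs()
    T=np.eye(4);T[:3,:3]=R.from_quat(o['tool_rot']).as_matrix();T[:3,3]=o['position']
    return T@np.array(p['mount'])
def save(name,fn):
    T=T_cam(name); im=read_camera(name); cv2.imwrite('pics/'+fn,cv2.cvtColor(im,cv2.COLOR_RGB2BGR)); return T,im
def pts(name,T,names,f=pinpoint,n=3):
    for nm in names:
        for r in f(name,nm)[:n]:
            p=T@np.append(r['location'],1); K=np.array(camera_params(name)['mtx']); l=np.array(r['location']); uv=K@l/l[2]
            print(name,nm,round(r['conf'],2),np.round(p[:3],4),np.round(uv[:2]))
def proj(name,T,P):
    K=np.array(camera_params(name)['mtx']); c=np.linalg.inv(T)@np.append(P,1); return (K@c[:3]/c[2])[:2]
E
python3 - <<'E'
from h import *
o=manip.get_obs()
for k in o: print(k,np.round(o[k],4))
N=['pack_center','pack_grip','charger','charger_home','charger_press','charger_entry','bay','bay_home','bay_entry']
for c in ['scene','side']:
    T,im=save(c,c+'0.png'); pts(c,T,N,n=2)
print(manip.get_obs()['clock'])
save('wrist','wrist0.png')
E
```

```text
clock 0.0
joints [ 1.1105  0.4268  0.0739  1.6066 -0.0341  1.1108 -0.0671]
qvel [ 0.0002 -0.0011 -0.0013 -0.0005  0.0001  0.0005 -0.0006]
tau [ 9.00000e-04 -9.35820e+01  3.66650e+00 -4.54188e+01 -4.87000e-02
  2.00000e-02  1.00000e-04]
position [ 0.2063 -0.6423  0.2158]
tool_rot [ 9.880e-01  1.547e-01 -1.000e-04 -6.000e-04]
ft_force [ 1.1666 -0.0953  0.6491]
torque [ 0.0118 -0.0418 -0.0255]
grip_width 0.0935
scene pack_center 0.89 [ 0.8308 -0.1553  0.0321] [340. 275.]
scene pack_center 0.76 [ 0.5771 -0.3502  0.0303] [215. 276.]
scene pack_grip 0.84 [ 0.8369 -0.1567  0.055 ] [342. 270.]
scene pack_grip 0.8 [ 0.6327 -0.1931  0.0772] [271. 237.]
scene charger 0.91 [ 0.5872 -0.1866  0.0032] [263. 247.]
scene charger_home 0.17 [0.6162 0.1327 0.028 ] [338. 187.]
scene charger_press 0.98 [ 0.5344 -0.1761  0.0248] [252. 232.]
scene charger_entry 0.74 [ 0.5579 -0.1831  0.0264] [256. 236.]
scene bay 0.9 [0.579  0.1415 0.0027] [330. 188.]
scene bay_home 0.64 [0.6156 0.1312 0.0281] [337. 187.]
scene bay_home 0.42 [ 0.5897 -0.1874 -0.0008] [264. 249.]
scene bay_entry 0.6 [0.5331 0.1532 0.0239] [321. 176.]
side pack_center 0.72 [ 0.8291 -0.1553  0.0323] [262. 170.]
side pack_center 0.66 [ 0.6266 -0.1964  0.0544] [324. 165.]
side pack_grip 0.96 [ 0.8323 -0.1538  0.0528] [261. 166.]
side pack_grip 0.88 [ 0.5732 -0.3479  0.0526] [347. 139.]
side charger 0.94 [ 0.5913 -0.1855 -0.0008] [333. 180.]
side charger_home 0.85 [ 0.6281 -0.1989  0.024 ] [323. 171.]
side charger_press 0.57 [ 0.5356 -0.1799  0.02  ] [350. 179.]
side charger_entry 0.79 [ 0.5618 -0.1804  0.0252] [342. 177.]
side bay 0.79 [ 0.5742  0.1436 -0.0014] [320. 258.]
side bay_home 0.59 [0.6148 0.1264 0.0249] [307. 246.]
side bay_entry 0.58 [0.5332 0.1524 0.0267] [333. 257.]
1.0
```

View pics/scene0.png

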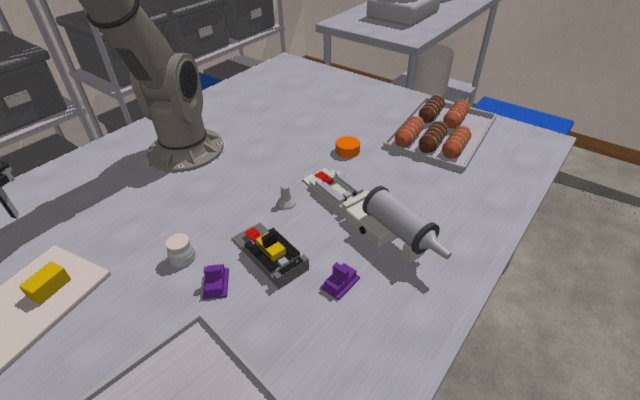

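View pics/side0.png

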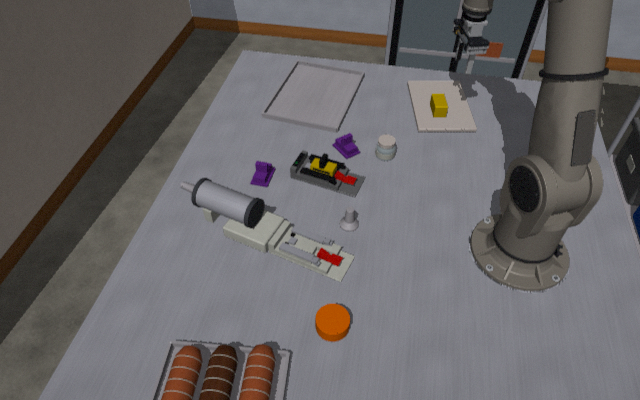

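View pics/wrist0.png

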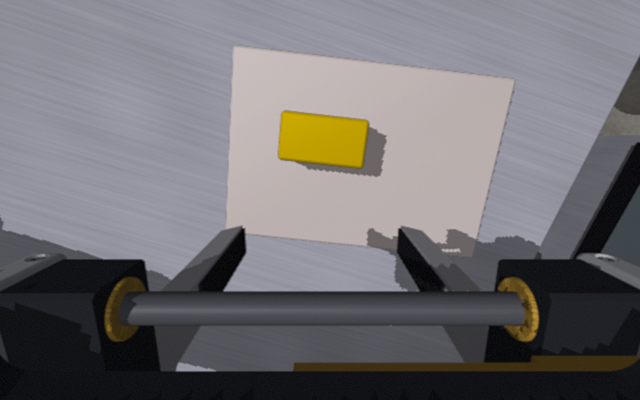

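The scene shows the yellow pack on the grey charger at about (268,246), with purple decoys at (215,280) and (340,280). The empty bay, with its red catch, is at (323,178), the horn at (286,197), the tub at (180,250) and the cheese at (347,147). The side view agrees. The wrist shows a plain yellow block on a board, which isn't the pack.

```bash
python3 - <<'E'
from h import *
print(np.round(camera_params('wrist')['mount'],4)); print(np.round(camera_params('wrist')['mtx'],1))
for c in ['scene','side']:
    T,im=save(c,c+'1.png'); pts(c,T,['horn_center','cheese','tub_center'],n=1)
E
```

```text
[[-1.300e-03 -9.720e-01 -2.349e-01  6.770e-02]
 [ 1.000e+00 -1.300e-03 -1.000e-04 -1.100e-03]
 [-2.000e-04 -2.349e-01  9.720e-01 -1.674e-01]
 [ 0.000e+00  0.000e+00  0.000e+00  1.000e+00]]
[[306.8   0.  321.1]
 [  0.  306.8 201.6]
 [  0.    0.    1. ]]
scene horn_center 0.86 [ 0.5107 -0.      0.0354] [286. 194.]
scene cheese 0.63 [0.4998 0.353  0.0007] [347. 151.]
scene tub_center 0.78 [ 0.4368 -0.3472  0.0366] [181. 249.]
side horn_center 0.55 [ 0.5119 -0.0065  0.0354] [349. 216.]
side cheese 0.57 [0.4989 0.349  0.0047] [333. 324.]
side tub_center 0.78 [ 0.434  -0.3525  0.0355] [386. 147.]
```

jog_arm(
  fingers=[0, 0, 0, 0, 0, 0, 0, 0, 0, 0],
  travel=[
    [3, 4, 1],
    [6, 8, 2],
    [9, 12, 3],
    [12, 16, 4],
    [15, 20, 4],
    [18, 24, 4],
    [21, 28, 4],
    [24, 32, 4],
    [27, 36, 4],
    [29, 40, 4],
  ],
  turn=[7, 14, 21, 28, 35, 42, 49, 55, 58, 61],
)

```text
clock: 2.45
position: [0.4977, -0.241, 0.2567]
tool_rot: [0.772, 0.636, 0.0, 0.0]
ft_force: [0.6, -0.1, 0.8]
grip_width: 0.0943
```

jog_arm(
  fingers=[0, 0, 0, 0],
  travel=[
    [4, 3, 0.5],
    [8, 6, 1],
    [9, 7, 1],
    [9, 7, 1],
  ],
  turn=[0, 0, 0, 0],
)

```text
clock: 2.85
position: [0.5878, -0.1701, 0.2661]
tool_rot: [0.772, 0.636, 0.0, -0.0]
ft_force: [0.1, -0.8, -0.3]
grip_width: 0.0939
```

```bash
python3 - <<'E'
from h import *
T,im=save('wrist','w1.png'); pts('wrist',T,['charger','charger_press','charger_entry','charger_home','pack_center','pack_grip'],n=2)
print(manip.get_obs()['position'])
E
```

```text
wrist charger 0.96 [ 5.854e-01 -1.909e-01 -4.000e-04] [323. 191.]
wrist charger_press 0.81 [ 0.5385 -0.1758  0.0245] [287. 191.]
wrist charger_entry 0.57 [ 0.5591 -0.1825  0.0263] [303. 193.]
wrist pack_center 0.96 [ 0.5726 -0.3543  0.0321] [335. 305.]
wrist pack_center 0.87 [ 0.6318 -0.1899  0.0546] [359. 193.]
wrist pack_grip 0.72 [ 0.827  -0.1546  0.0489] [511. 134.]
wrist pack_grip 0.59 [ 0.6285 -0.2017  0.0766] [360. 206.]
[ 0.58573957 -0.17375871  0.26665167]
```

View pics/w1.png

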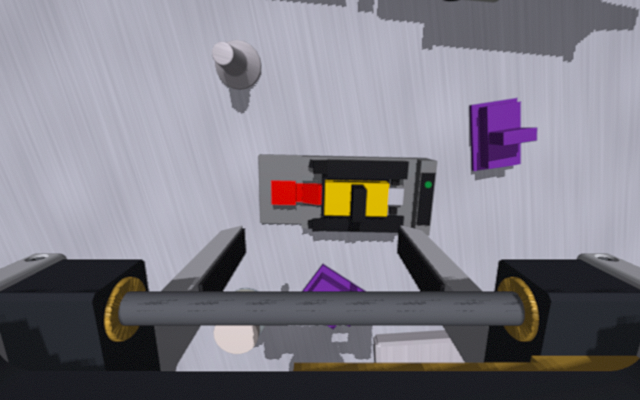

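The wrist view has the charger in the middle. The red pad is at (283,192), the yellow pack with its black rib at (357,200), and the purple decoys lie at (495,133) and (330,280). I'll refine the yaw from the colours.

```bash
cat >> h.py <<'E'
def ray(name,T,uv,z):
    K=np.array(camera_params(name)['mtx']); d=T[:3,:3]@np.linalg.inv(K)@np.array([uv[0],uv[1],1.]); o=T[:3,3]
    return o+d*(z-o[2])/d[2]
def blob(im,lo,hi,minA=60):
    hsv=cv2.cvtColor(im,cv2.COLOR_RGB2HSV); m=cv2.inRange(hsv,np.array(lo),np.array(hi)); return m
E
python3 - <<'E'
from h import *
T=T_cam('wrist'); im=cv2.cvtColor(cv2.imread('pics/w1.png'),cv2.COLOR_BGR2RGB)
for nm,lo,hi,z in [('yel',(20,150,100),(32,255,255),.055),('red',(0,180,120),(6,255,255),.024)]:
    m=blob(im,lo,hi); m=cv2.morphologyEx(m,cv2.MORPH_CLOSE,np.ones((25,25)) if nm=='yel' else np.ones((3,3)))
    c,_=cv2.findContours(m,0,2)
    for k in c:
        if cv2.contourArea(k)<150: continue
        P=np.array([ray('wrist',T,q,z)[:2]*1000 for q in k[:,0].astype(float)],np.float32)
        print(nm,cv2.boundingRect(k),cv2.minAreaRect(P))
m=trace('wrist','charger')[0]['region'].astype(np.uint8)
c,_=cv2.findContours(m,0,2); k=max(c,key=cv2.contourArea); print(cv2.boundingRect(k))
P=np.array([ray('wrist',T,q,0.025)[:2]*1000 for q in k[:,0].astype(float)],np.float32); print(cv2.minAreaRect(P))
E
```

```text
yel (310, 363, 147, 6) ((620.5108642578125, -455.57794189453125), (8.632078170776367, 212.99740600585938), 78.60816192626953)
yel (505, 279, 84, 89) ((835.6454467773438, -443.0289306640625), (73.11592864990234, 187.8762664794922), 31.39568519592285)
yel (104, 277, 34, 64) ((273.5889892578125, -289.2345886230469), (105.12853240966797, 30.960031509399414), 56.43279266357422)
yel (324, 180, 66, 37) ((624.771240234375, -200.85595703125), (45.91154479980469, 81.25104522705078), 77.53466033935547)
red (271, 181, 51, 24) ((548.1553955078125, -184.53884887695312), (32.083412170410156, 67.91610717773438), 78.62580871582031)
(259, 154, 179, 81)
((615.2341918945312, -200.71917724609375), (107.503662109375, 238.5498809814453), 77.1351547241211)
```

```bash
python3 - <<'E'
from h import *
for i in range(3):
    read_camera('wrist'); o=manip.get_obs(); print(o['clock'],np.round(o['position'],4),np.round(o['ft_force'],2))
E
```

```text
3.3 [ 0.586  -0.1733  0.2667] [ 0.69 -0.89  0.53]
3.35 [ 0.5861 -0.1732  0.2666] [-0.58 -0.04  0.5 ]
3.4 [ 0.5862 -0.173   0.2666] [-0.83  0.34 -0.45]
```

jog_arm(
  fingers=[1, 1, 1, 1, 1, 1, 1, 1, 1],
  travel=[
    [-3, -0.3, -4],
    [-5.3, -0.6, -8],
    [-5.3, -0.6, -12],
    [-5.3, -0.6, -15],
    [-5.3, -0.6, -17.5],
    [-5.3, -0.6, -19.5],
    [-5.3, -0.6, -21],
    [-5.3, -0.6, -21.6],
    [-5.3, -0.6, -21.6],
  ],
  turn=[-1, -1, -1, -1, -1, -1, -1, -1, -1],
)

```text
clock: 4.3
position: [0.5333, -0.1786, 0.0501]
tool_rot: [0.778, 0.628, -0.0, -0.0]
ft_force: [0.5, 0.5, 0.4]
grip_width: 0.0255
```

```bash
python3 - <<'E'
from h import *
save('wrist','w2.png');save('side','s2.png')
o=manip.get_obs(); print(np.round(o['position'],4),np.round(o['ft_force'],2),o['grip_width'])
im=cv2.imread('pics/s2.png'); cv2.imwrite('pics/s2c.png',cv2.resize(im[120:220,270:420],None,fx=5,fy=5))
E
```

```text
[ 0.5339 -0.1787  0.0512] [ 0.32 -0.34  0.1 ] 0.01734198409579647
```

View pics/w2.png

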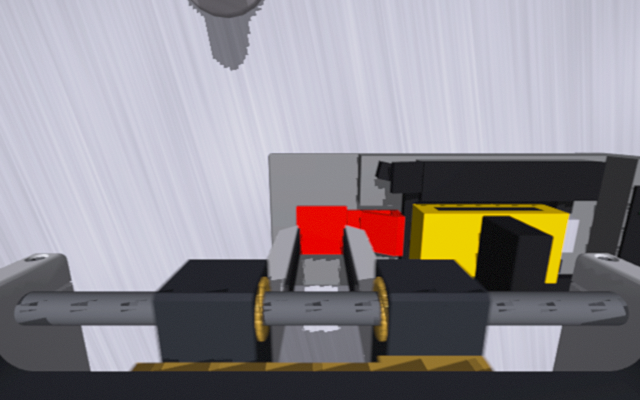

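View pics/s2c.png

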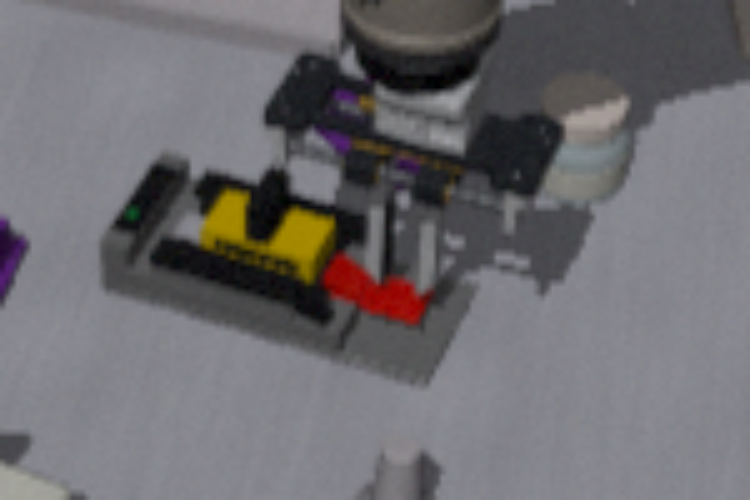

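The side crop shows the closed fingers just above the red pad, with the pack still home. In the wrist picture the pad's far edge is at row 206, columns 297 to 347. Next I'll check the lateral fit.

```bash
python3 - <<'E'
from h import *
T=T_cam('wrist');o=manip.get_obs();print(np.round(o['position'],4),o['grip_width'])
a=np.radians(-12.2);d=np.array([np.cos(a),np.sin(a)]);n=np.array([-d[1],d[0]])
for uv in [(297,206),(347,206)]:
    p=ray('wrist',T,uv,.024)[:2]-o['position'][:2]; print('along',p@d*1e3,'across',p@n*1e3)
print('proj tips', proj('wrist',T,o['position']-np.array([0,0,.011])))
E
```

```text
[ 0.5339 -0.1787  0.0512] 0.01734198409579647
along -16.450864790154558 across 18.662742728119145
along 16.302094242570096 across 18.61155298971385
proj tips [322.24563058 241.76264901]
```

jog_arm(
  fingers=[1, 1, 1, 1, 1, 1, 1],
  travel=[
    [0, 0, -0.6],
    [0, 0, -1.1],
    [0, 0, -1.4],
    [0, 0, -1.7],
    [0, 0, -1.9],
    [0, 0, -2.1],
    [0, 0, -2.1],
  ],
  turn=[0, 0, 0, 0, 0, 0, 0],
)

```text
clock: 5.1
position: [0.5334, -0.1786, 0.0294]
tool_rot: [0.778, 0.628, -0.0, -0.0]
ft_force: [-1.8, 0.2, 2.0]
grip_width: 0.0001
```

jog_arm(
  fingers=[1, 1, 1, 1, 1],
  travel=[
    [0, 0, -0.1],
    [0, 0, -0.2],
    [0, 0, -0.3],
    [0, 0, -0.4],
    [0, 0, -0.4],
  ],
  turn=[0, 0, 0, 0, 0],
)

```text
clock: 5.6
position: [0.5336, -0.1787, 0.0256]
tool_rot: [0.778, 0.628, 0.0, 0.0]
ft_force: [0.3, 0.3, 4.1]
grip_width: 0.0006
```

```bash
python3 - <<'E'
from h import *
save('wrist','w3.png')
o=manip.get_obs(); print(np.round(o['position'],4),np.round(o['ft_force'],2),o['grip_width'])
E
```

```text
[ 0.5336 -0.1787  0.0256] [-0.25 -0.1   4.54] 0.0004892296774907011
```

View pics/w3.png

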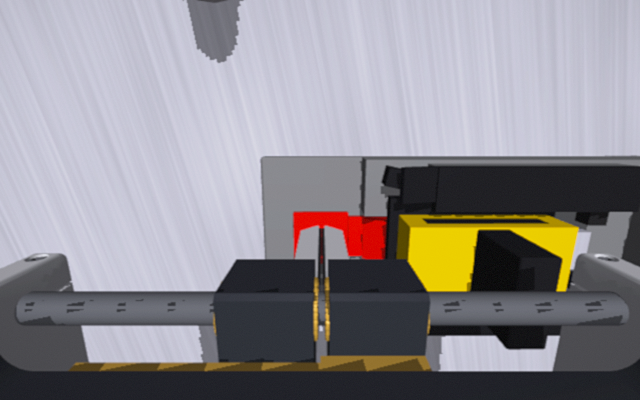

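```bash
python3 - <<'E'
from h import *
T=T_cam('wrist');o=manip.get_obs()
a=np.radians(-12.2);d=np.array([np.cos(a),np.sin(a)])
p=ray('wrist',T,(400,218),.055)[:2]-o['position'][:2]; print('along',p@d*1e3)
T[2,3]+=.0256
p=ray('wrist',T,(413,206),.055)[:2]-o['position'][:2]; print('along before',p@d*1e3)
E
```

```text
along 36.30303130051701
along before 49.92687184351122
```

The pack has sprung back about 13 mm: its rear edge moved from about 50 to 36 mm ahead of the TCP. I'll go up and look down on it.

jog_arm(
  fingers=[1, 1, 0.5, 0, 0, 0, 0],
  travel=[
    [0, 0, 2],
    [0, 0, 6],
    [2.5, -0.5, 10],
    [5.5, -1.2, 13],
    [7.7, -1.7, 14],
    [7.7, -1.7, 14],
    [7.7, -1.7, 14],
  ],
  turn=[0, 0, 0, 0, 0, 0, 0],
)

```text
clock: 6.35
position: [0.6101, -0.1955, 0.1649]
tool_rot: [0.778, 0.628, -0.0, -0.0]
ft_force: [0.2, 0.1, -0.5]
grip_width: 0.037
```

```bash
python3 - <<'E'
from h import *
T,im=save('wrist','w4.png'); o=manip.get_obs(); print(np.round(o['position'],4),np.round(o['ft_force'],2),o['grip_width'])
pts('wrist',T,['pack_center','pack_grip','charger','charger_entry'],n=2)
m=blob(im,(20,150,100),(32,255,255)); m[300:]=0; m=cv2.morphologyEx(m,cv2.MORPH_CLOSE,np.ones((35,35)))
c,_=cv2.findContours(m,0,2)
for k in c:
    if cv2.contourArea(k)<300: continue
    P=np.array([ray('wrist',T,q,.055)[:2]*1000 for q in k[:,0].astype(float)],np.float32)
    print(cv2.boundingRect(k),cv2.minAreaRect(P))
E
```

```text
[ 0.6095 -0.1954  0.1646] [ 0.05 -0.15 -0.58] 0.04108818874089428
wrist pack_center 0.88 [ 0.6162 -0.1882  0.0569] [327. 195.]
wrist pack_center 0.81 [ 0.832  -0.1551  0.0304] [543. 108.]
wrist pack_grip 0.94 [ 0.8295 -0.1596  0.05  ] [556. 112.]
wrist pack_grip 0.89 [ 0.5731 -0.3523  0.0509] [319. 349.]
wrist charger_entry 0.75 [ 0.5566 -0.1818  0.0222] [269. 194.]
wrist charger_entry 0.61 [ 0.5061 -0.0025  0.0365] [157.  11.]
(282, 176, 89, 49) ((614.4503173828125, -193.6256103515625), (45.82533645629883, 81.2204360961914), 77.74163818359375)
```

View pics/w4.png

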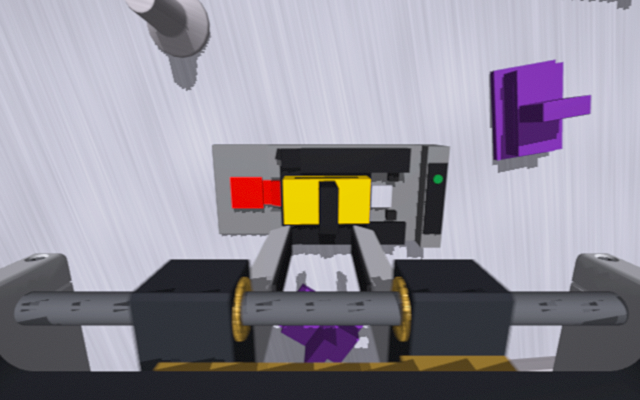

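The wrist view shows the pack moved towards the entrance: yellow top spans columns 282 to 371, rib at column 328. The pack's centre is about (0.615,-0.195). Now I'll grasp the rib.

jog_arm(
  fingers=[0, 0, 0, 0, 0, 0, 0, 0, 0],
  travel=[
    [0.5, 0.1, -0.5],
    [0.5, 0.1, -1],
    [0.5, 0.1, -1.5],
    [0.5, 0.1, -4],
    [0.5, 0.1, -6.5],
    [0.5, 0.1, -8],
    [0.5, 0.1, -9],
    [0.5, 0.1, -9.5],
    [0.5, 0.1, -9.5],
  ],
  turn=[0, 0, 0, 0, 0, 0, 0, 0, 0],
)

```text
clock: 7.5
position: [0.6154, -0.1946, 0.0703]
tool_rot: [0.778, 0.628, -0.0, -0.0]
ft_force: [-0.8, 0.1, -0.5]
grip_width: 0.0941
```

```bash
python3 - <<'E'
from h import *
T,im=save('wrist','w5.png'); o=manip.get_obs(); print(np.round(o['position'],4),np.round(o['ft_force'],2),o['grip_width'])
E
```

```text
[ 0.6157 -0.1947  0.0709] [-0.03  0.41  0.28] 0.0938538317957527
```

View pics/w5.png

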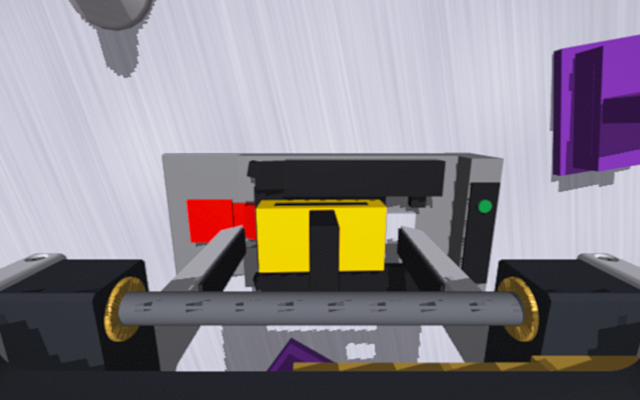

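The rib sits midway between the open fingers (column 324). Closing.

jog_arm(
  fingers=[1, 1, 1, 1, 1, 1, 1, 1],
  travel=[
    [0, 0, 0],
    [0, 0, 0],
    [0, 0, 0],
    [0, 0, 0],
    [0, 0, 0],
    [0, 0, 0],
    [0, 0, 0],
    [0, 0, 0],
  ],
  turn=[0, 0, 0, 0, 0, 0, 0, 0],
)

```text
clock: 8.35
position: [0.6154, -0.1946, 0.0704]
tool_rot: [0.778, 0.628, -0.0, -0.0]
ft_force: [0.1, -0.3, -0.4]
grip_width: 0.0331
```

```bash
python3 - <<'E'
from h import *
T,im=save('wrist','w6.png'); o=manip.get_obs(); print(np.round(o['position'],4),np.round(o['ft_force'],2),np.round(o['torque'],2),o['grip_width'])
print(proj('wrist',T,[.6148,-.195,.088]))
E
```

```text
[ 0.6154 -0.1946  0.0704] [-0.38 -0.66  0.71] [-0.06 -0.11 -0.04] 0.02955424344831768
[321.56233134 262.23842868]
```

View pics/w6.png

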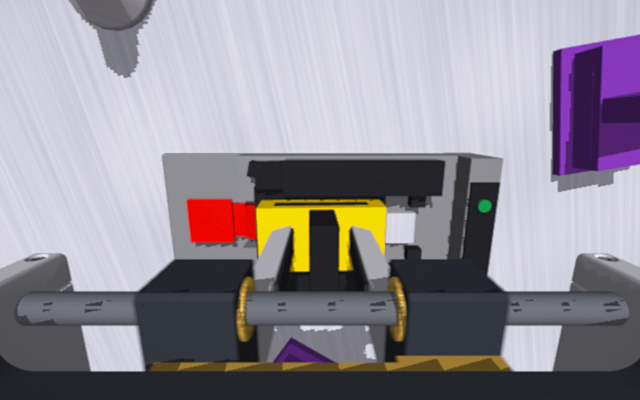

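jog_arm(
  fingers=[1, 1, 1, 1, 1],
  travel=[
    [0, 0, 0],
    [0, 0, 0],
    [0, 0, 0],
    [0, 0, 0],
    [0, 0, 0],
  ],
  turn=[0, 0, 0, 0, 0],
)

```text
clock: 8.9
position: [0.6156, -0.1946, 0.0705]
tool_rot: [0.778, 0.628, 0.0, 0.0]
ft_force: [1.3, -1.5, 0.1]
grip_width: 0.0158
```

jog_arm(
  fingers=[1, 1, 1, 1, 1, 1],
  travel=[
    [-0.5, 0.11, 0],
    [-1.2, 0.26, 0],
    [-2.0, 0.43, 0],
    [-3.0, 0.65, 0],
    [-4.0, 0.86, 0],
    [-4.5, 0.97, 0],
  ],
  turn=[0, 0, 0, 0, 0, 0],
)

```text
clock: 9.5
position: [0.5691, -0.1848, 0.0706]
tool_rot: [0.778, 0.628, -0.0, -0.0]
ft_force: [3.1, -0.2, 0.1]
grip_width: 0.0161
```

jog_arm(
  fingers=[1, 1, 1, 1, 1, 1, 1],
  travel=[
    [-1.2, 0.26, 0],
    [-2.4, 0.52, 0],
    [-3.6, 0.78, 0],
    [-4.8, 1.04, 0],
    [-6.0, 1.3, 0],
    [-6.6, 1.42, 0],
    [-6.6, 1.42, 0],
  ],
  turn=[0, 0, 0, 0, 0, 0, 0],
)

```text
clock: 10.2
position: [0.5031, -0.1706, 0.0703]
tool_rot: [0.778, 0.628, -0.0, -0.0]
ft_force: [-0.1, -0.8, -4.0]
grip_width: 0.0151
```

```bash
python3 - <<'E'
from h import *
T,im=save('wrist','w7.png'); save('side','s7.png'); o=manip.get_obs(); print(np.round(o['position'],4),np.round(o['ft_force'],2),np.round(o['torque'],2),o['grip_width'])
E
```

```text
[ 0.5046 -0.1708  0.0705] [-0.11 -0.99 -3.96] [ 0.02 -0.11 -0.01] 0.015638400374780818
```

View pics/w7.png

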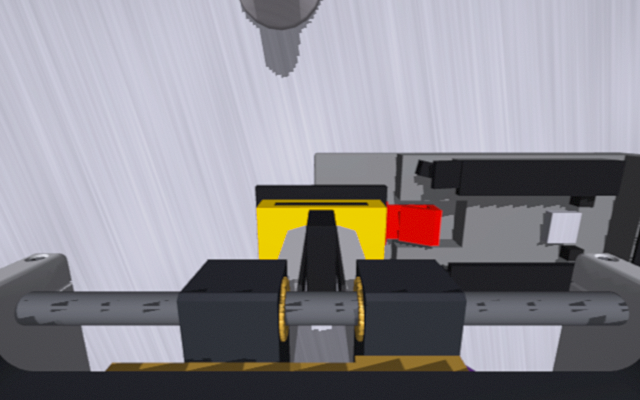

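The pack is clear of the rail and held square, and the wrist force reads about 4 N of weight. I'll lift it and move to where the wrist camera can see the bay.

jog_arm(
  fingers=[1, 1, 1, 1, 1, 1, 1, 1, 1, 1],
  travel=[
    [0, 0, 2],
    [0, 0, 5],
    [0, 0, 9],
    [0, 1, 13],
    [0, 4, 16],
    [1, 8, 18],
    [2.5, 12, 18],
    [4, 16, 18],
    [5.6, 19.5, 18],
    [5.6, 21, 18],
  ],
  turn=[0, 0, 0, 0, -1, -2, -3, -4, -4, -4],
)

```text
clock: 11.3
position: [0.5619, 0.0435, 0.2505]
tool_rot: [0.799, 0.602, 0.001, -0.001]
ft_force: [0.7, -0.1, -5.2]
grip_width: 0.0156
```

```bash
python3 - <<'E'
from h import *
read_camera('wrist');read_camera('wrist')
T,im=save('wrist','w8.png'); o=manip.get_obs(); print(o['clock'],np.round(o['position'],4),np.round(o['ft_force'],2),np.round(o['torque'],2),o['grip_width'])
pts('wrist',T,['bay','bay_entry','bay_home','bay_catch','horn_center'],n=2)
m=blob(im,(0,180,90),(6,255,255)); m=cv2.morphologyEx(m,cv2.MORPH_CLOSE,np.ones((3,3)))
c,_=cv2.findContours(m,0,2)
for k in c:
    if cv2.contourArea(k)<150: continue
    P=np.array([ray('wrist',T,q,.024)[:2]*1000 for q in k[:,0].astype(float)],np.float32)
    print(cv2.boundingRect(k),cv2.minAreaRect(P))
E
```

```text
11.45 [0.5604 0.0401 0.2502] [-0.42 -0.23 -4.14] [-0.14 -0.08  0.02] 0.015901054588440166
wrist bay 0.67 [ 0.5723  0.1395 -0.0028] [310. 105.]
wrist bay_entry 0.95 [0.5329 0.156  0.0289] [274.  99.]
wrist bay_entry 0.23 [ 0.5706  0.1429 -0.0023] [308. 103.]
wrist bay_home 0.6 [0.6162 0.1323 0.0252] [345.  99.]Traceback (most recent call last):
  File "<stdin>", line 4, in <module>
  File "h.py", line 14, in pts
    for r in f(name,nm)[:n]:
             ~^^^^^^^^^
ValueError: it knows: bay, bay_entry, bay_home, charger, charger_entry, charger_home, charger_press, cheese, horn_center, pack, pack_center, pack_grip, tub_center
```

View pics/w8.png

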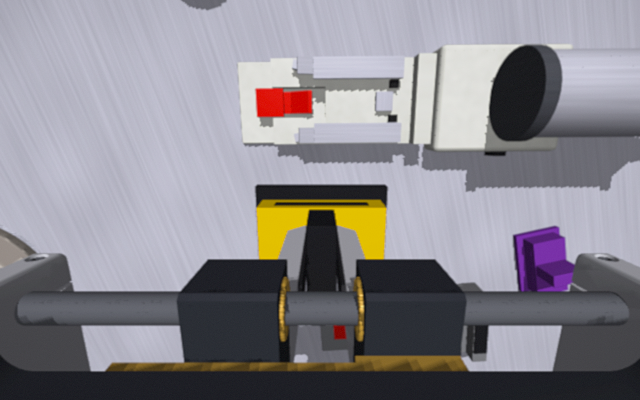

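The wrist view shows the bay in line with the tool, with the red catch at columns 256 to 313, row 102. The lips lie on rows 57 to 79 and 124 to 143, and the pack is held below. I'll fit the axis now.

```bash
python3 - <<'E'
from h import *
T=T_cam('wrist'); im=cv2.cvtColor(cv2.imread('pics/w8.png'),cv2.COLOR_BGR2RGB)
o=manip.get_obs();q=o['tool_rot'];print('yaw y',np.degrees(2*np.arctan2(q[1],q[0]))-90,np.round(o['position'],4))
m=blob(im,(0,180,90),(6,255,255)); m[200:]=0
c,_=cv2.findContours(m,0,2)
for k in c:
    if cv2.contourArea(k)<150: continue
    P=np.array([ray('wrist',T,q,.024)[:2]*1000 for q in k[:,0].astype(float)],np.float32)
    print(cv2.boundingRect(k),cv2.minAreaRect(P))
cr=im[40:160,230:450]; cv2.imwrite('pics/w8c.png',cv2.cvtColor(cv2.resize(cr,None,fx=3.5,fy=3.5,interpolation=cv2.INTER_CUBIC),cv2.COLOR_RGB2BGR))
E
```

```text
yaw y -16.291409137926692 [0.5603 0.0378 0.2504]
(256, 89, 56, 28) ((543.399658203125, 144.85670471191406), (31.552656173706055, 66.71939086914062), 73.63388061523438)
```

View pics/w8c.png

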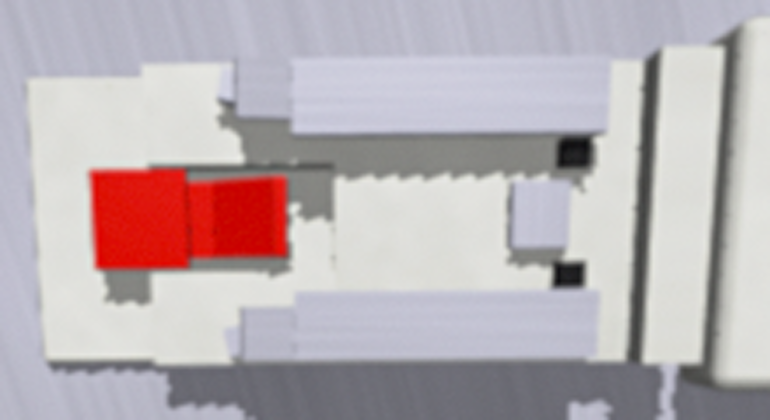

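```bash
python3 - <<'E'
from h import *
o=manip.get_obs();print(np.round(o['position'],4))
T,im=save('wrist','w9.png');o=manip.get_obs();print(np.round(o['position'],4))
a=np.radians(-16.3);d=np.array([np.cos(a),np.sin(a)]);n=np.array([-d[1],d[0]])
def f(c,z):
    p=ray('wrist',T,(230+c[0]/3.5,40+c[1]/3.5),z)[:2]; return p, p@n*1e3, p@d*1e3
for nm,L,z in [('pad',[(91,172),(187,170),(96,268),(188,268)],.024),('upin',[(292,132),(605,132)],.042),('loin',[(296,292),(598,292)],.042),('slot edge',[(150,165),(333,165)],.025),('upout',[(292,58),(609,58)],.042),('base front',[(28,78),(47,362)],.02),('end wall',[(660,48),(642,362)],.045)]:
    for c in L: print(nm,c,np.round(f(c,z)[0],4),'n %.1f d %.1f'%f(c,z)[1:])
E
```

```text
[0.5603 0.0378 0.2504]
[0.5603 0.0378 0.2504]
pad (91, 172) [0.5158 0.1692] n 307.2 d 447.6
pad (187, 170) [0.548  0.1605] n 307.8 d 480.9
pad (96, 268) [0.507  0.1384] n 275.1 d 447.7
pad (188, 268) [0.5382 0.1292] n 275.1 d 480.3
upin (292, 132) [0.5861 0.1594] n 317.5 d 517.8
upin (605, 132) [0.6845 0.1305] n 317.3 d 620.4
loin (296, 292) [0.5727 0.1103] n 266.6 d 518.8
loin (598, 292) [0.671  0.0814] n 266.5 d 621.2
slot edge (150, 165) [0.5363 0.1655] n 309.3 d 468.3
slot edge (333, 165) [0.5969 0.1477] n 309.3 d 531.4
upout (292, 58) [0.5925 0.1808] n 339.9 d 517.9
upout (609, 58) [0.6907 0.152 ] n 339.8 d 620.3
base front (28, 78) [0.5045 0.2048] n 338.2 d 426.7
base front (47, 362) [0.4782 0.1126] n 242.3 d 427.4
end wall (660, 48) [0.7062 0.1499] n 342.1 d 635.7
end wall (642, 362) [0.6795 0.0548] n 243.3 d 636.8
```

```bash
python3 - <<'E'
from h import *
a8=cv2.imread('pics/w8.png',0);a9=cv2.imread('pics/w9.png',0)
print(cv2.phaseCorrelate(np.float32(a8[45:160,230:600]),np.float32(a9[45:160,230:600])))
T=T_cam('wrist');o=manip.get_obs();p0=o['position']
a=np.radians(-16.3);d=np.array([np.cos(a),np.sin(a)]);n=np.array([-d[1],d[0]])
print('tcp n,d',p0[:2]@n*1e3,p0[:2]@d*1e3)
im=cv2.imread('pics/w9.png');cv2.imwrite('pics/w9c.png',cv2.resize(im[170:290,240:400],None,fx=4.5,fy=4.5,interpolation=cv2.INTER_CUBIC))
E
```

```text
((0.24169084241239602, -0.14391097201031755), 0.1681984588623047)
tcp n,d 193.5191969398221 527.2131872916923
```

View pics/w9c.png

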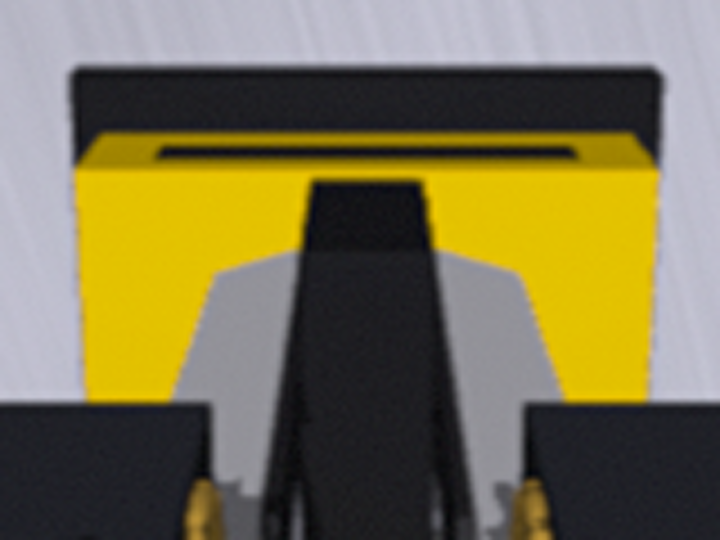

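```bash
python3 - <<'E'
from h import *
P=[];Q=[]
for i in range(8):
    read_camera('wrist');o=manip.get_obs();P.append(o['position']);Q.append(o['tool_rot'])
P=np.array(P);print(np.round(P,4));p0=P.mean(0);print(p0,P.std(0))
T=np.eye(4);T[:3,:3]=R.from_quat(np.mean(Q,0)).as_matrix();T[:3,3]=p0
print('yaw',np.degrees(2*np.arctan2(np.mean(Q,0)[1],np.mean(Q,0)[0]))-90)
T=T@np.array(camera_params('wrist')['mount'])
a=np.radians(-16.3);d=np.array([np.cos(a),np.sin(a)]);n=np.array([-d[1],d[0]])
def g(c,z):
    p=ray('wrist',T,(240+c[0]/4.5,170+c[1]/4.5),z)[:2]-p0[:2]; return '%s n %.1f d %.1f'%(c,p@n*1e3,p@d*1e3)
u=p0[2]-.0454
print('foot far top edge',g((75,70),u+.008),g((660,70),u+.008))
print('foot far bottom?',g((75,70),u),g((660,70),u))
print('yellow top far',g((78,168),u+.030),g((657,168),u+.030))
print('rib top far',g((310,182),u+.063),g((425,182),u+.063))
def f(c,z):
    p=ray('wrist',T,(230+c[0]/3.5,40+c[1]/3.5),z)[:2]-p0[:2]; return p@n*1e3, p@d*1e3
for nm,L,z in [('pad',[(91,172),(187,170),(96,268),(188,268)],.024),('upin',[(292,132),(605,132)],.042),('loin',[(296,292),(598,292)],.042)]:
    print(nm,np.round([f(c,z) for c in L],1).tolist())
E
```

```text
[[0.5604 0.038  0.2505]
 [0.5604 0.0382 0.2505]
 [0.5604 0.0384 0.2506]
 [0.5604 0.0386 0.2505]
 [0.5604 0.0388 0.2505]
 [0.5604 0.0389 0.2505]
 [0.5604 0.039  0.2505]
 [0.5604 0.0391 0.2505]]
[0.56037567 0.03861793 0.25052166] [1.32118675e-05 3.88515791e-04 2.11714242e-05]
yaw -16.2495044873952
foot far top edge (75, 70) n 30.3 d -44.4 (660, 70) n 30.3 d 43.7
foot far bottom? (75, 70) n 28.8 d -46.2 (660, 70) n 28.8 d 45.5
yellow top far (78, 168) n 20.8 d -40.0 (657, 168) n 20.8 d 39.2
rib top far (310, 182) n 27.8 d -6.9 (425, 182) n 27.8 d 6.0
pad [[113.7, -79.6], [114.4, -46.3], [81.7, -79.5], [81.6, -46.9]]
upin [[124.1, -9.5], [124.0, 93.2]]
loin [[73.2, -8.4], [73.1, 94.0]]
```

The pack is centred in the grip to within 0.3 mm. The bay axis yaw is -16.3°, with its centre line at n = 291.7 mm and origin at d = 511.5 mm. I'll move to the spot before the entry.

jog_arm(
  fingers=[1, 1, 1, 1, 1, 1, 1, 1, 1],
  travel=[
    [-2, 3, 0],
    [-4, 6, -1],
    [-6, 9, -3],
    [-7.5, 11.5, -6],
    [-7.9, 12.4, -9],
    [-7.9, 12.4, -12],
    [-7.9, 12.4, -14],
    [-7.9, 12.4, -15],
    [-7.9, 12.4, -15],
  ],
  turn=[0, 0, 0, 0, 0, 0, 0, 0, 0],
)

```text
clock: 12.95
position: [0.4809, 0.1631, 0.0997]
tool_rot: [0.8, 0.601, -0.001, -0.0]
ft_force: [0.6, 0.6, -4.3]
grip_width: 0.0159
```

```bash
python3 - <<'E'
from h import *
for i in range(5): read_camera('wrist')
T,im=save('wrist','w10.png'); o=manip.get_obs(); p0=o['position'];q=o['tool_rot']
a=np.radians(-16.3);d=np.array([np.cos(a),np.sin(a)]);n=np.array([-d[1],d[0]])
print(o['clock'],np.round(p0,4),'n,d',p0[:2]@n*1e3,p0[:2]@d*1e3,'yaw',np.degrees(2*np.arctan2(q[1],q[0]))-90,np.round(o['ft_force'],2))
E
```

```text
13.25 [0.482  0.1633 0.1014] n,d 292.05284677661933 416.77373517384126 yaw -16.21859029032032 [-0.18 -0.17 -4.74]
```

View pics/w10.png

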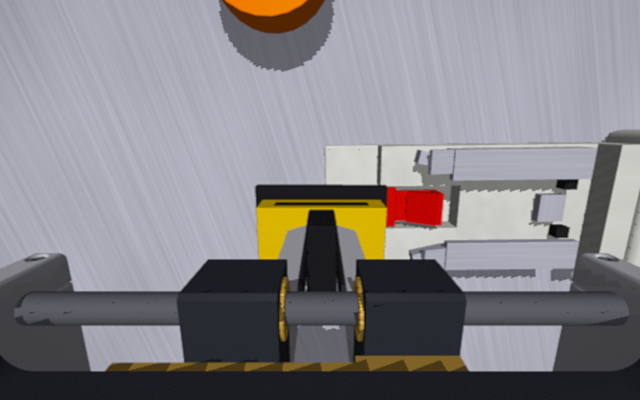

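The pack hangs in line before the bay, and the lips' inner edges are at rows 180 and 241. I'll check the centre line again from this nearer view.

```bash
python3 - <<'E'
from h import *
im=cv2.imread('pics/w10.png');cv2.imwrite('pics/w10c.png',cv2.resize(im[140:290,375:605],None,fx=3.4,fy=3.4,interpolation=cv2.INTER_CUBIC))
E
```

```text
(no output)
```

View pics/w10c.png

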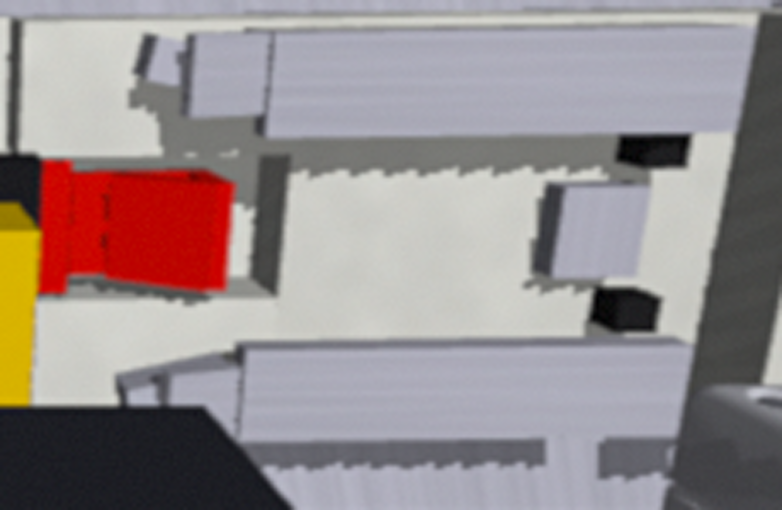

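```bash
python3 - <<'E'
from h import *
T=T_cam('wrist'); p0=manip.get_obs()['position']
a=np.radians(-16.3);d=np.array([np.cos(a),np.sin(a)]);n=np.array([-d[1],d[0]])
for c in [(268,137),(735,131),(241,350),(690,345)]:
    p=ray('wrist',T,(375+c[0]/3.4,140+c[1]/3.4),.042)[:2]-p0[:2]; print(c,'n %.1f d %.1f'%(p@n*1e3,p@d*1e3))
for c,nm in [((40,160),'pad up'),((40,294),'pad lo')]:
    p=ray('wrist',T,(375+c[0]/3.4,140+c[1]/3.4),.024)[:2]-p0[:2]; print(nm,'n %.1f d %.1f'%(p@n*1e3,p@d*1e3))
E
```

```text
(268, 137) n 30.2 d 98.7
(735, 131) n 31.5 d 201.4
(241, 350) n -19.7 d 97.5
(690, 345) n -18.5 d 201.3
pad up n 21.6 d 52.7
pad lo n -12.0 d 54.4
```

Nearer and more direct, this view puts the centre line about 5 mm further to +n than the first view did, and the networks agree (n 295 to 298). I'll shift, go lower and measure again.

jog_arm(
  fingers=[1, 1, 1, 1, 1],
  travel=[
    [0.1, 0.3, -0.5],
    [0.13, 0.46, -1.2],
    [0.13, 0.46, -1.8],
    [0.13, 0.46, -2.0],
    [0.13, 0.46, -2.0],
  ],
  turn=[0.3, 0.5, 0.5, 0.5, 0.5],
)

```text
clock: 13.75
position: [0.4823, 0.1678, 0.0799]
tool_rot: [0.797, 0.604, -0.0, -0.0]
ft_force: [0.9, 0.1, -5.0]
grip_width: 0.0155
```

```bash
python3 - <<'E'
from h import *
for i in range(5): read_camera('wrist')
T,im=save('wrist','w11.png'); o=manip.get_obs(); p0=o['position'];q=o['tool_rot']
a=np.radians(-16.3);d=np.array([np.cos(a),np.sin(a)]);n=np.array([-d[1],d[0]])
print(o['clock'],np.round(p0,4),'n,d',p0[:2]@n*1e3,p0[:2]@d*1e3,'yaw',np.degrees(2*np.arctan2(q[1],q[0]))-90,np.round(o['ft_force'],2))
print(np.round(R.from_quat(q).as_matrix(),4))
im=cv2.imread('pics/w11.png');cv2.imwrite('pics/w11c.png',cv2.resize(im[140:290,375:605],None,fx=3.4,fy=3.4,interpolation=cv2.INTER_CUBIC))
E
```

```text
14.05 [0.4828 0.1678 0.0806] n,d 296.60413986678645 416.30177277462616 yaw -15.701950188097001 [ 0.77  0.68 -4.33]
[[ 2.706e-01  9.627e-01  3.000e-04]
 [ 9.627e-01 -2.706e-01  1.000e-04]
 [ 1.000e-04  2.000e-04 -1.000e+00]]
```

View pics/w11c.png

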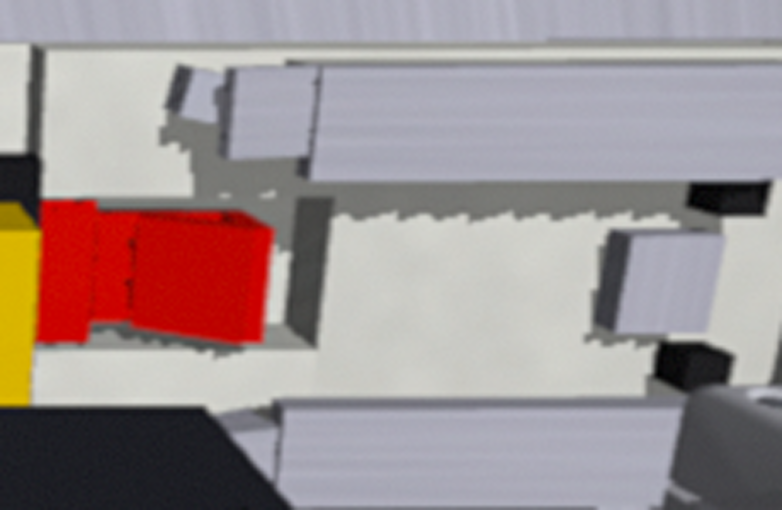

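View pics/w11.png

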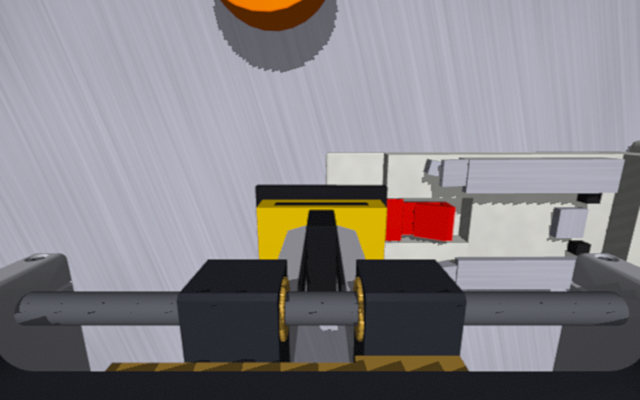

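The lips now run exactly level in the picture, so the yaw is -15.7°. Upper inner edge is at crop row 182, lower at about 406.

```bash
python3 - <<'E'
from h import *
T=T_cam('wrist'); o=manip.get_obs();p0=o['position']
a=np.radians(-15.7);d=np.array([np.cos(a),np.sin(a)]);n=np.array([-d[1],d[0]])
for c,z in [((310,182),.042),((690,181),.042),((282,407),.042),((680,405),.042),((40,199),.024),((40,342),.024),((95,199),.024),((90,342),.024),((300,197),.025),((318,347),.025)]:
    p=ray('wrist',T,(375+c[0]/3.4,140+c[1]/3.4),z)[:2]-p0[:2]; print(c,'n %.1f d %.1f'%(p@n*1e3,p@d*1e3))
u=p0[2]-.0454
for uv,z in [((257,185),u+.008),((386,185),u+.008),((257.5,207),u+.030),((386,207),u+.030)]:
    p=ray('wrist',T,uv,z)[:2]-p0[:2]; print(uv,'n %.1f d %.1f'%(p@n*1e3,p@d*1e3))
print('n,d',p0[:2]@n*1e3,p0[:2]@d*1e3)
for i in range(2): read_camera('wrist')
pts('wrist',T,['bay','bay_entry','bay_home','pack_center'],n=1)
E
```

```text
(310, 182) n 24.4 d 98.9
(690, 181) n 24.5 d 175.7
(282, 407) n -24.6 d 98.3
(680, 405) n -24.3 d 183.1
(40, 199) n 16.8 d 48.5
(40, 342) n -16.7 d 50.1
(95, 199) n 16.7 d 60.6
(90, 342) n -16.7 d 61.5
(300, 197) n 17.3 d 105.3
(318, 347) n -17.6 d 113.2
(257, 185) n 30.8 d -44.2
(386, 185) n 30.6 d 43.3
(257.5, 207) n 21.1 d -39.9
(386, 207) n 21.0 d 39.2
n,d 292.2284545818995 419.38492120495624
wrist bay_entry 0.87 [0.5332 0.1499 0.0303] [394. 227.]
wrist bay_home 0.94 [0.6167 0.1308 0.0249] [505. 219.]
```

Bay and pack centre lines agree within about 0.5 mm, and the TCP is at bay x ≈ -93 mm. Lower, then slide in slowly.

jog_arm(
  fingers=[1, 1, 1, 1, 1, 1, 1, 1],
  travel=[
    [0, 0, -0.5],
    [0, 0, -0.85],
    [0, 0, -0.9],
    [0.72, -0.2, -0.9],
    [1.44, -0.41, -0.9],
    [2.17, -0.61, -0.9],
    [2.7, -0.76, -0.9],
    [2.89, -0.81, -0.9],
  ],
  turn=[0, 0, 0, 0, 0, 0, 0, 0],
)

```text
clock: 15.15
position: [0.5124, 0.1595, 0.0714]
tool_rot: [0.797, 0.604, 0.0, -0.0]
ft_force: [0.4, 0.2, -3.9]
grip_width: 0.0155
```

jog_arm(
  fingers=[1, 1, 1, 1, 1, 1],
  travel=[
    [0.48, -0.14, 0],
    [0.96, -0.27, 0],
    [1.44, -0.41, 0],
    [1.93, -0.54, 0],
    [2.41, -0.68, 0],
    [2.41, -0.68, 0],
  ],
  turn=[0, 0, 0, 0, 0, 0],
)

```text
clock: 15.75
position: [0.5368, 0.1528, 0.0716]
tool_rot: [0.797, 0.604, 0.001, 0.0]
ft_force: [2.6, -0.3, -4.2]
grip_width: 0.0157
```

```bash
python3 - <<'E'
from h import *
T,im=save('wrist','w12.png'); o=manip.get_obs(); print(o['clock'],np.round(o['position'],4),np.round(o['ft_force'],2),np.round(o['torque'],2),o['grip_width'])
E
```

```text
15.8 [0.5367 0.1528 0.0716] [ 4.19 -0.77 -4.17] [-0.23 -1.23  0.05] 0.01573215604680714
```

View pics/w12.png

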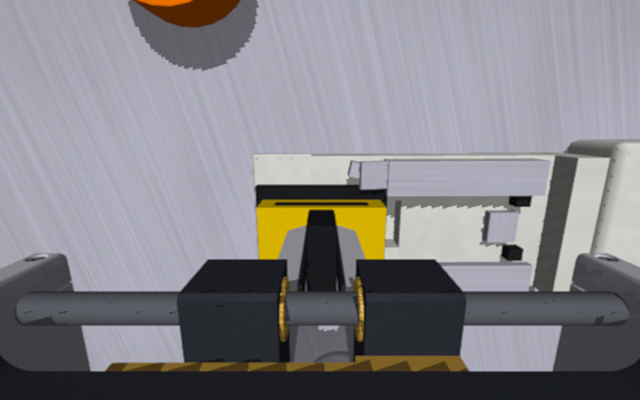

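The pack's foot is entering the lead-ins straight, with low forces. The catch pad sits about 5 mm farther in than nominal, so I expect the click near x 48 to 50 mm.

jog_arm(
  fingers=[1, 1, 1, 1, 1, 1, 1],
  travel=[
    [0.58, -0.16, 0],
    [1.16, -0.32, 0],
    [1.73, -0.49, 0],
    [2.31, -0.65, 0],
    [2.89, -0.81, 0],
    [3.47, -0.97, 0],
    [3.85, -1.08, 0],
  ],
  turn=[0, 0, 0, 0, 0, 0, 0],
)

```text
clock: 16.5
position: [0.5747, 0.1419, 0.0714]
tool_rot: [0.797, 0.604, -0.0, -0.0]
ft_force: [-2.2, 1.0, 0.5]
grip_width: 0.0156
```

jog_arm(
  fingers=[1, 1, 1, 1, 1, 1],
  travel=[
    [0.58, -0.16, 0],
    [1.16, -0.32, 0],
    [1.73, -0.49, 0],
    [2.21, -0.62, 0],
    [2.6, -0.73, 0],
    [2.6, -0.73, 0],
  ],
  turn=[0, 0, 0, 0, 0, 0],
)

```text
clock: 17.1
position: [0.6011, 0.1346, 0.0715]
tool_rot: [0.797, 0.604, 0.0, 0.0]
ft_force: [2.6, 0.5, -2.3]
grip_width: 0.0159
```

```bash
cat > st.py <<'E'
from h import *
import sys
fn=sys.argv[1]
T,im=save('wrist',fn); o=manip.get_obs();p0=o['position']
a=np.radians(-15.7);d=np.array([np.cos(a),np.sin(a)]);n=np.array([-d[1],d[0]])
print(o['clock'],np.round(p0,4),'n %.1f x %.1f'%(p0[:2]@n*1e3-292.2,p0[:2]@d*1e3-419.4-92.6),np.round(o['ft_force'],2),np.round(o['torque'],2),o['grip_width'])
E
python3 st.py w13.png
```

```text
17.15 [0.601  0.1346 0.0715] n 0.0 x 30.2 [ 4.23 -0.75 -4.34] [-0.17 -1.12 -0.08] 0.015906670375288756
```

View pics/w13.png

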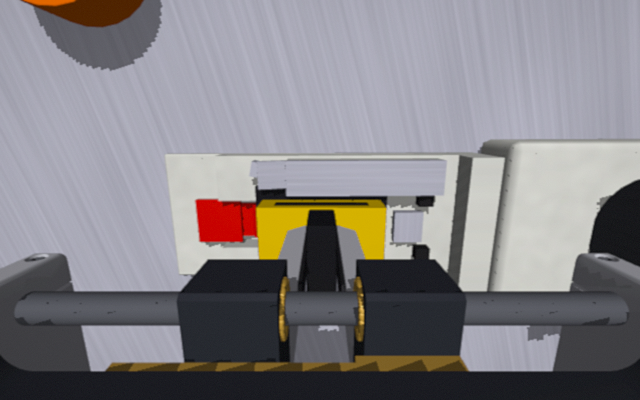

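The pack is well under the lips at x ≈ 30 mm, with the ejector ahead at column 407. On slowly.

jog_arm(
  fingers=[1, 1, 1, 1],
  travel=[
    [0.29, -0.08, 0],
    [0.58, -0.16, 0],
    [0.87, -0.24, 0],
    [1.06, -0.3, 0],
  ],
  turn=[0, 0, 0, 0],
)

```text
clock: 17.55
position: [0.6101, 0.1322, 0.0713]
tool_rot: [0.797, 0.604, -0.001, -0.001]
ft_force: [-7.7, 2.2, 2.2]
grip_width: 0.0159
```

```bash
python3 st.py w14.png
```

```text
17.6 [0.6103 0.132  0.0713] n 0.1 x 39.8 [-5.08  0.78  2.16] [ 0.47  1.8  -0.  ] 0.01589118842445413
```

jog_arm(
  fingers=[1, 1, 1],
  travel=[
    [0.19, -0.05, 0],
    [0.38, -0.11, 0],
    [0.48, -0.14, 0],
  ],
  turn=[0, 0, 0],
)

```text
clock: 17.9
position: [0.6146, 0.1309, 0.0713]
tool_rot: [0.797, 0.604, -0.001, -0.001]
ft_force: [-9.2, 2.9, 4.4]
grip_width: 0.0157
```

```bash
python3 st.py w15.png
```

```text
17.95 [0.6147 0.1308 0.0713] n 0.1 x 44.4 [-7.87  3.03  3.68] [ 0.61  2.26 -0.02] 0.015668489485461526
```

View pics/w15.png

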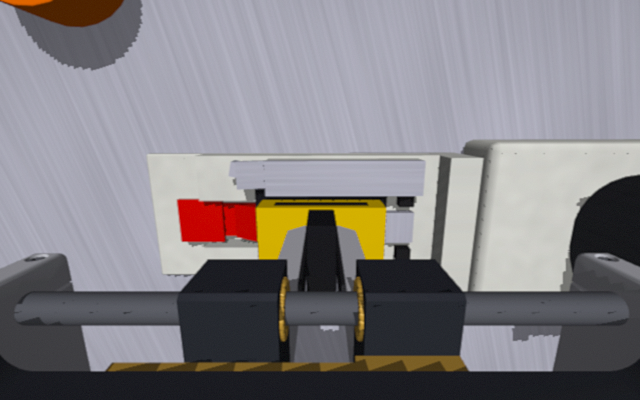

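The ejector is in contact at 8 to 9 N, and the catch still looks down. I'll continue in steps of 1 to 2 mm.

jog_arm(
  fingers=[1, 1, 1],
  travel=[
    [0.1, -0.03, 0],
    [0.19, -0.05, 0],
    [0.24, -0.07, 0],
  ],
  turn=[0, 0, 0],
)

```text
clock: 18.25
position: [0.6169, 0.1303, 0.0712]
tool_rot: [0.797, 0.604, -0.001, -0.001]
ft_force: [-9.5, 1.1, 3.1]
grip_width: 0.0157
```

```bash
python3 st.py w16.png; python3 -c "
import cv2,numpy as np
v=[cv2.resize(cv2.imread(f'pics/w{i}.png')[180:260,150:300],None,fx=4,fy=3.2,interpolation=2) for i in (15,16)]
cv2.imwrite('pics/c16.png',np.vstack(v))"
```

```text
18.3 [0.6169 0.1303 0.0712] n 0.1 x 46.6 [-8.42  2.89  3.36] [ 0.69  2.54 -0.04] 0.015874249825645097
```

View pics/c16.png

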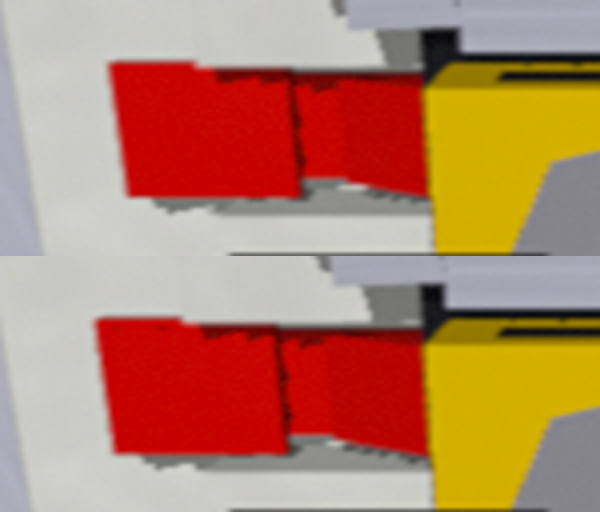

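The catch is still down (pad edge in shadow, close to the base). Continuing.

jog_arm(
  fingers=[1, 1, 1],
  travel=[
    [0.1, -0.03, 0],
    [0.15, -0.04, 0],
    [0.19, -0.05, 0],
  ],
  turn=[0, 0, 0],
)

```text
clock: 18.6
position: [0.6186, 0.1298, 0.0712]
tool_rot: [0.797, 0.604, -0.001, -0.001]
ft_force: [-9.6, 1.6, 3.3]
grip_width: 0.0159
```

```bash
python3 st.py w17.png; python3 -c "
import cv2,numpy as np
v=[cv2.resize(cv2.imread(f'pics/w{i}.png')[180:260,150:300],None,fx=4,fy=3.2,interpolation=2) for i in (16,17)]
cv2.imwrite('pics/c17.png',np.vstack(v))"
```

```text
18.65 [0.6187 0.1298 0.0712] n 0.1 x 48.5 [-10.42   3.1    4.03] [ 0.65  2.63 -0.  ] 0.015784220466828543
```

View pics/c17.png

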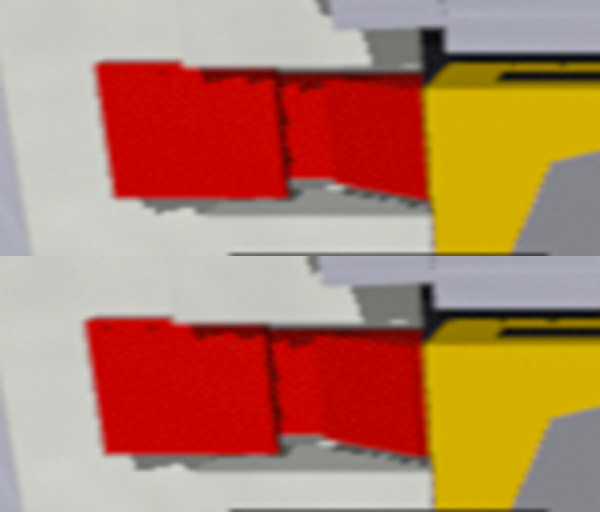

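jog_arm(
  fingers=[1, 1, 1],
  travel=[
    [0.1, -0.03, 0],
    [0.15, -0.04, 0],
    [0.15, -0.04, 0],
  ],
  turn=[0, 0, 0],
)

```text
clock: 18.95
position: [0.6203, 0.1293, 0.0711]
tool_rot: [0.797, 0.604, -0.001, -0.001]
ft_force: [-7.2, 2.3, -0.4]
grip_width: 0.0159
```

```bash
python3 st.py w18.png; python3 -c "
import cv2,numpy as np
v=[cv2.resize(cv2.imread(f'pics/w{i}.png')[180:260,150:300],None,fx=4,fy=3.2,interpolation=2) for i in (17,18)]
cv2.imwrite('pics/c18.png',np.vstack(v))"
```

```text
19.0 [0.6204 0.1293 0.0712] n 0.1 x 50.2 [-6.63  1.12 -0.44] [0.54 1.87 0.03] 0.015777185934127504
```

View pics/c18.png

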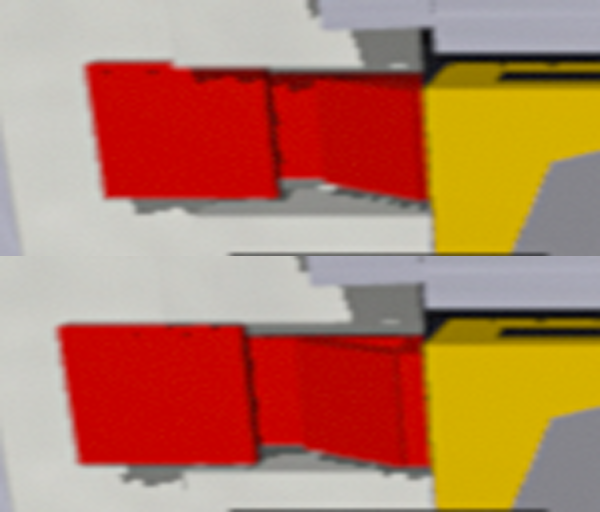

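It clicked: the force dropped from 10 to 7 N, the vertical load vanished, and the red pad rose clearly. I'll nudge 0.5 mm, release, then go straight up.

jog_arm(
  fingers=[1, 1, 0.7, 0.4, 0.3, 0.3, 0.3, 0.3, 0.3, 0.3],
  travel=[
    [0.05, -0.01, 0],
    [0.05, -0.01, 0],
    [0.05, -0.01, 0],
    [0.05, -0.01, 0],
    [0.05, -0.01, 0],
    [0.05, -0.01, 0],
    [0.05, -0.01, 0],
    [0.05, -0.01, 0],
    [0.05, -0.01, 0],
    [0.05, -0.01, 0],
  ],
  turn=[0, 0, 0, 0, 0, 0, 0, 0, 0, 0],
)

```text
clock: 20.0
position: [0.6219, 0.1288, 0.0715]
tool_rot: [0.797, 0.604, 0.0, -0.0]
ft_force: [-1.2, 0.2, -0.3]
grip_width: 0.0663
```

```bash
python3 st.py w19.png
```

```text
20.05 [0.6219 0.1288 0.0715] n 0.0 x 51.8 [0.32 1.03 0.21] [-0.08 -0.1  -0.02] 0.0660410319383805
```

View pics/w19.png

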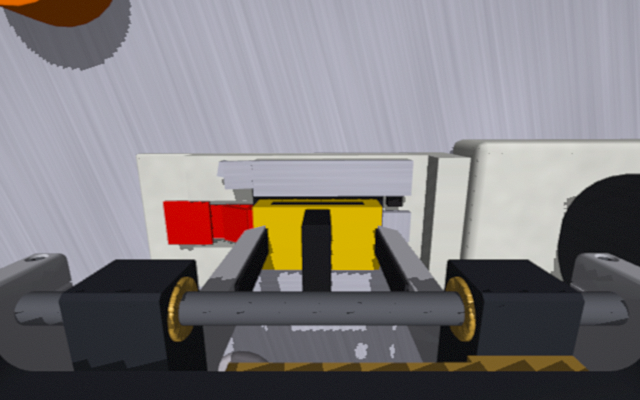

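The pack is released, the rib is free between the fingers at column 317, and it settled back only 2 to 3 mm, so the catch holds. Retreating.

jog_arm(
  fingers=[0.3, 0.3, 0.3, 0.3, 0.3, 0.3, 0.3, 0.3],
  travel=[
    [-0.2, 0.06, 1.5],
    [-0.2, 0.06, 4],
    [-0.2, 0.06, 8],
    [-0.2, 0.06, 12],
    [-0.2, -1, 15],
    [-0.2, -3, 16],
    [-0.2, -4, 16],
    [-0.2, -4, 16],
  ],
  turn=[0, 0, 0, 0, 0, 0, 0, 0],
)

```text
clock: 20.85
position: [0.6198, 0.0871, 0.2315]
tool_rot: [0.798, 0.603, -0.0, 0.0]
ft_force: [0.7, 1.0, 0.5]
grip_width: 0.0659
```

```bash
python3 - <<'E'
from h import *
for i in range(6): read_camera('wrist')
T,im=save('wrist','w20.png'); pts('wrist',T,['pack_center','bay','horn_center','cheese','tub_center'],n=2)
T2,im2=save('side','s20.png'); pts('side',T2,['pack_center','bay','horn_center','cheese','tub_center'],n=2)
o=manip.get_obs();print(o['clock'],np.round(o['position'],4),np.round(o['ft_force'],2))
a=np.radians(-15.7);d=np.array([np.cos(a),np.sin(a)]);n=np.array([-d[1],d[0]])
m=blob(im,(20,150,100),(32,255,255)); m[255:]=0; m=cv2.morphologyEx(m,cv2.MORPH_CLOSE,np.ones((35,35)))
c,_=cv2.findContours(m,0,2)
for k in c:
    if cv2.contourArea(k)<300: continue
    P=np.array([ray('wrist',T,q,.055)[:2]*1000 for q in k[:,0].astype(float)],np.float32)
    r=cv2.minAreaRect(P);cc=np.array(r[0]);print(r,'n %.1f x %.1f'%(cc@n-292.2,cc@d-512))
cv2.imwrite('pics/s20c.png',cv2.cvtColor(cv2.resize(im2[200:300,200:370],None,fx=4.5,fy=4.5,interpolation=2),cv2.COLOR_RGB2BGR))
E
```

```text
wrist pack_center 0.83 [0.622  0.1364 0.0561] [313. 149.]
wrist bay 0.92 [ 0.5712  0.1385 -0.0011] [276. 155.]
wrist horn_center 0.89 [ 0.5056 -0.0034  0.0386] [256. 279.]
wrist cheese 0.16 [ 0.5554 -0.181   0.027 ] [330. 375.]
wrist tub_center 0.27 [ 0.5364 -0.1777  0.0221] [316. 373.]
side pack_center 0.83 [ 0.8316 -0.1546  0.0275] [262. 171.]
side pack_center 0.77 [ 0.5763 -0.3564  0.0309] [346. 142.]
side bay 0.59 [ 0.5755  0.1458 -0.0011] [319. 259.]
side horn_center 0.77 [ 0.5108 -0.0066  0.0366] [349. 215.]
side cheese 0.65 [0.4984 0.3482 0.004 ] [333. 324.]
side cheese 0.62 [0.5721 0.1438 0.0016] [320. 258.]
side tub_center 0.88 [ 0.4347 -0.3505  0.0326] [385. 148.]
21.75 [0.6199 0.0887 0.2315] [ 0.08 -0.16  0.17]
((618.835693359375, 129.890869140625), (41.87884521484375, 81.55512237548828), 74.30205535888672) n 0.3 x 48.6
```

View pics/w20.png

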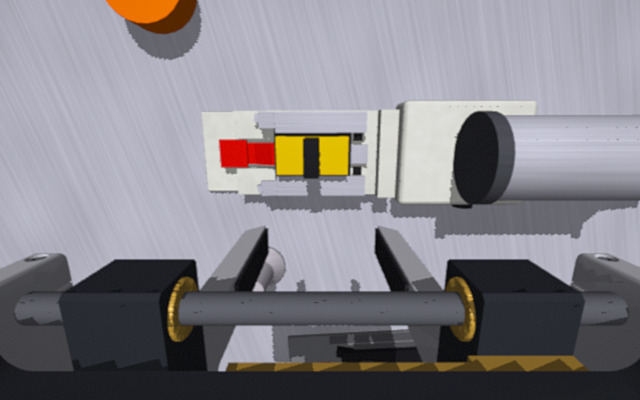

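View pics/s20c.png

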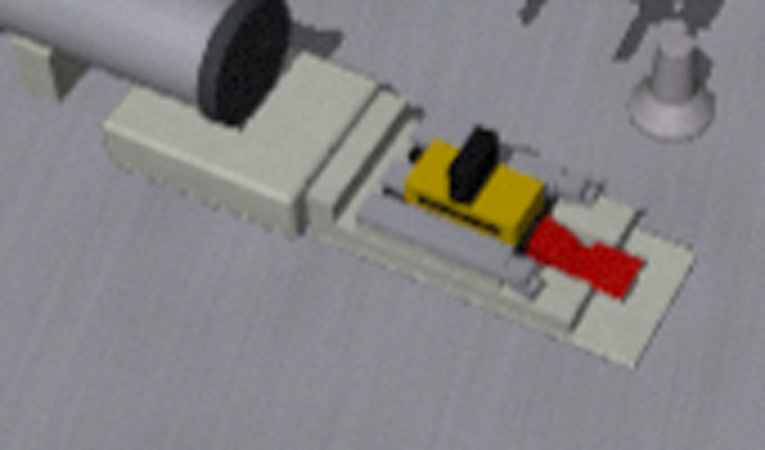

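The pack sits straight under the lips, at x ≈ 48.6 mm and 0.3 mm off the axis. The catch is up, the arm is clear, and the horn, cheese and tub haven't moved. I'm handing in.

```bash
python3 -c "
from station import manip
print(manip.finish_job())"
```

```text
the job is handed in; nothing more can be done
None
```

The pack is latched in the stuffer's battery bay and released. I handed the job in at about 22 s; no verdict was reported.

- **Charger:** I pressed the catch about 9 mm with about 4 N, and the pack sprung back about 13 mm. I then gripped the rib, drew the pack off the rail and lifted it.
- **Insertion:** I slid it into the bay with wrist forces of no more than about 11 N. At the click the push force dropped from about 10 to 7 N, and the red pad visibly rose.
- **Last checks:**
  - The pack's middle is at bay x of about 48.6 mm, 0.3 mm off the axis and in line within about 0.1°.
  - After release it settled only 2–3 mm and stayed.
  - The catch looks up behind it in the wrist and side views; I judged that by eye and did not measure how far it is pressed.
  - The gripper is well clear, the wrist force reads about zero, and the horn, cheese and tub are where they were to within a few mm.
- **Disagreements:**
  - The first high view put the bay's centre line about 5 mm off from the near views and the networks. I used the near view, and the insertion confirmed it.
  - In the last side picture the network found only the purple look-alikes as packs and missed the real one. The wrist network put the pack's middle about 6 mm from my measurement. I relied on the pictures and the colour fit instead.

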